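# Find the bat carrier's hidden release by touch and hold it

## Task

Unlock the bat that carries the bowl: with the gripper closed, touch a fingertip to the landing at the robot's left end of the carrier's front rail, slide it along the top of the rail to the right until it finds the notch, then gently press the catch inside the notch all the way down. Finish while holding the catch down, so that both locking dogs stay drawn back for someone else to take the bat. Grasp and lift nothing, and leave the bat, the bowl and all the other things where they are.

Things in the scene. Friction and masses are not known exactly. Their poses are not given: they have to be found in the camera images.
- carrier: Bat carrier fixed to the bench: grey plate 300 (x) by 480 (y) by 25 mm high; origin at the centre of its underside; x points away from its front (robot side), y to its left end, z up. A steel rail, 22 mm wide, top 47 mm above the bench, runs along its front parallel to y, centred at x = -125 mm; exposed from y = -130 to +130 mm, its ends inside grey caps 30 mm wide, 55 mm high.
- rail_left (a point): Top centre of the landing, the first 45 mm of the exposed rail at its left (+y) end: a fixed steel block 24 mm wide and 1 mm higher than the rail (48 mm above the bench), 22.5 mm of it on either side of this point along y. Axes as the carrier.
- rail_right (a point): Top centre of the rail where its exposed part ends at the right cap (47 mm above the bench). The edge runs straight from rail_left to here. Between them, at a place that differs every time (centre 90 to 190 mm from rail_left), it has one notch: a gap 48 mm long, cut through the rail's full width, open to front, back and top. The plate in front of and behind the rail is 22 mm below its top.
- catch (a joint): Release catch: a sprung steel pad 38 mm long, 20 mm wide, lying in the notch, its top 9 mm below the rail's top. The value is how far it is pressed down, m: 0 at rest, 0.008 at its hard stop (top then 17 mm below the rail's top). Starts to move at about 2.7 N, fully down at about 6.5 N (a little more when the linked dogs move fast), springs back when let go.
- dog_left (a joint): How far the left locking dog (steel block 48 mm by 48 mm whose lip reaches 13 mm over the bat's rim) is drawn outward, m: 0 = locked over the bat, 0.022 = drawn back clear. It is linked to the catch and moves 2.75 times as far.
- dog_right (a joint): The same for the right locking dog.
- bat: Round wooden throwing bat, 220 mm across, 15 mm thick, lying loose on the carrier's plate; origin at the centre of its underside, z up.
- bowl: Clay bowl, 130 mm across, 65 mm high, standing loose on the middle of the bat (its rim is 105 mm above the bench, about 90 mm behind the rail); origin at the centre of its foot, z up.
- cup: Bystander: small clay cup, 48 mm across, 50 mm high, standing on the right side of the carrier's plate; origin under its centre.
- brush: Bystander: brush about 150 mm long, lying on the left side of the carrier's plate; origin under its middle.
- jar: Bystander: closed jar 64 mm across, 85 mm high; origin under its centre.
- mug: Bystander: mug 76 mm across, 85 mm high; origin under its centre.
- rib: Bystander: flat wooden throwing rib, 90 by 50 by 12 mm; origin under its centre.
- screwdriver: Bystander: screwdriver about 170 mm long, lying flat; origin under its middle.
- vase: Bystander: small clay vase 84 mm across, 105 mm high; origin under its centre.
Mind the look-alikes: they are no part of the job. Leave any green or red look-alike of the bowl alone.

How it is judged (in metres and radians):
On the way, in this order (a step that is already met when the one before it is completed fails the run):
1. a fingertip touches the landing at the left end of the rail while the catch is at rest (contact force between the fingers and landing above 0.3 N and value of joint catch below 0.002 m), for 0.05 s.
2. the fingertip, slid off the landing, touches the run of rail between the landing and the notch while the catch is at rest (contact force between the fingers and rail_run above 0.3 N and contact force between the fingers and landing below 0.05 N and value of joint catch below 0.002 m), for 0.05 s.
3. the catch in the notch is pressed down by the fingers and both dogs are drawn back (contact force between the fingers and catch above 1 N and value of joint catch above 0.0065 m and value of joint each of dog_left, dog_right above 0.017 m), for 0.2 s.
At the end, for the whole second after the job is handed in: The fingers hold the catch down at least 6.5 of its 8 mm, with between 1 and 30 N, and both dogs are drawn back at least 17 mm, through the last second; bat and bowl are within 12 mm of where they began, the bowl upright and at rest, and every bystander within 30 mm of its start (all of step 3 and contact force between the fingers and catch below 30 N and distance of each of bat, bowl from where it was at the start of the episode below 0.012 m and angle between bowl's own z axis and vertical below 0.1 rad and linear speed of bowl below 0.02 m/s and distance of each of cup, brush, jar, mug, rib, screwdriver, vase from where it was at the start of the episode below 0.03 m); the arm keeps its last pose, push and grip.
It fails at once if the bat or the bowl is shifted more than 12 mm, tipped or lifted (distance of any of bat, bowl from where it was at the start of the episode above 0.012 m or angle between bowl's own z axis and vertical above 0.15 rad).
It fails at once if a bystander is moved or lifted more than 30 mm (distance of any of cup, brush, jar, mug, rib, screwdriver, vase from where it was at the start of the episode above 0.03 m).
It fails at once if the carrier, rail or catch is pushed with more than 40 N (contact force between any of the arm, the fingers and carrier above 40 N or contact force between the fingers and rail above 40 N).
It also fails if it takes over 72 s, if anything falls off the work surface, if the arm or the gripper's body presses on something with over 40 N, if the wrist force passes 120 N, or if a joint passes its speed limit or range.

## Robot

A 6-joint arm with a two-finger parallel gripper is mounted at the origin on the work surface. World frame = base frame: x ahead of the robot, y to its left, z up, the work surface at z = 0. Lengths are in mm, angles in rad, forces in N, time in s.
With the tool pointing down it reaches from about 275 to 750 mm from the base axis. Payload 10.2 kg.
Tool frame: the origin (TCP) lies midway between the tips of the shut fingers; the grasp point (between the pads) lies 19 mm behind it; z points along the fingers, x is the direction in which the jaws open and shut, and the axes are right-handed (so a half turn about z gives the same grasp; the last joint's range is limited). The gripper opens to 85 mm and grips with 20 to 120 N. Pads are 22 mm wide; open, the fingers measure 114 mm over their backs; the gripper's body (76 mm by 85 mm) begins 54 mm behind the grasp point. The pads swing forward as they close: fully open they stand 13 mm farther back than shut.
Start: joints at [-1.445, 0.313, 1.498, -0, 1.331, -0.223], TCP at [179.417, -493.397, 231.294] pointing down, gripper open.
Joint ranges: [-2.94, 2.94], [-0.97, 2.17], [0.19, 2.56], [-1.23, 4.37], [0.02, 3.11], [-2.88, 2.88]. Speed limits (rad/s): [2.39, 2.39, 3.01, 3.14, 3.14, 3.14].

## Interface

Orientations are given as a unit quaternion [w, x, y, z].
In Python, from station import get_obs, read_camera, finish_job gives the robot as it stands.
- The arm moves only by the shell command python3 -m jog 'ROWS' [OPENING] [FORCE]. ROWS is text: rows parted by semicolons, each of 4 numbers parted by spaces: the shift along the tool's x, y, z in m, then the turn about the tool's z in rad. In form: dx dy dz roll; .... A call has 1 to 10 rows; each row shifts and turns the commanded pose from where the row before left it, along the tool's axes as they then stand; what a row does not reach is not made up. A row lasts 1/12 s, in which the tool goes at most 41.7 mm and 7.16 degrees, less where a joint would pass 70% of its speed; a pose out of reach is approached as far as the arm can. A call is refused whole if a number of a shift passes 0.0417 or a number of a turn 0.125, either way. A call with a gripper value outside its range is refused whole. OPENING is the opening, from 0 (shut) to 1 (fully open), set as the call begins (- or left out, the last holds). The fingers move at their own pace and stop on an object; FORCE is the grip in N (left out, the last holds). Time passes only in rows, so rows that do not move let the fingers close. It gives the time, the measured TCP pose, the force and the opening at its end, in the units of the state.
- get_obs(): the state, without advancing time (a new reading comes with each control period).
- read_camera(name): name is "scene" or "top" or "wrist"; returns a dict with "img" (480x640x3 uint8, blue, green, red), "K" (3x3 intrinsics, pixels), "position" and "rotation" of the camera in the world. Camera axes: x right, y up, looking along -z (the intrinsics and any distortion apply to the point x, -y, -z); pixel columns grow to the right and rows downward; lengths in mm; the calibration is good to about 2 mm. A picture is of the moment at which its call begins. There is no depth.
- finish_job(): hands the job in, once; it reports no verdict.
The state is a dict: "clock": time; "joints": joint angles; "qvel": joint speeds; "joint_torque": joint torques, N m; "ee_pos": TCP position; "ee_rot": TCP orientation; "force": force on the tool from outside, world axes, zero at the start; "wrist_torque": the same for the moment, N m; "gripper_width": finger opening in mm.
Only numpy, scipy, OpenCV 4.12 (cv2) and the standard library are available. Lean on these libraries where they do the work, as an engineer would, in place of code of your own. Each camera call takes 0.05 s, during which the arm holds its last target.

## Working session

There is one attempt and no reset: what is moved stays moved. The work goes in short steps, Python scripts to look and compute and a shell command to move; the robot and the scene stay as the last step left them, time stands still between calls to the robot, and variables do not carry over. Pictures are saved under pics/ and viewed, and the job is handed in when it is done.

```bash
ls; mkdir -p pics; python3 - <<'E'
from station import get_obs, read_camera
import cv2
o=get_obs();print(o)
for n in("scene","top","wrist"):
    c=read_camera(n);cv2.imwrite(f"pics/{n}0.png",c["img"]);print(n,c["K"],c["position"],c["rotation"],[k for k in c])
E
```

```text
pics
{'clock': 0.0, 'joints': array([-1.44542784e+00,  3.13429210e-01,  1.49849051e+00,  1.23379164e-05,
        1.33098689e+00, -2.23386820e-01]), 'qvel': array([-0.00082205,  0.00167853,  0.00041633,  0.00120055,  0.00047667,
       -0.0004617 ]), 'joint_torque': array([-1.05262712e-03, -4.12266040e+01, -2.59744942e+01, -2.77048666e-04,
        4.00652571e-03,  9.53690119e-06]), 'ee_pos': array([ 179.37026654, -493.11646254,  230.72560353]), 'ee_rot': array([-4.90776893e-04,  8.19061954e-01, -5.73704701e-01, -4.36797428e-04]), 'force': array([-0.37775469,  0.82467197,  0.27524035]), 'wrist_torque': array([-0.03015928, -0.00067299, -0.01165137]), 'gripper_width': 85.12169418219308}
scene [[451.25443473   0.         312.67925286]
 [  0.         451.25443473 233.55879196]
 [  0.           0.           1.        ]] [ 938.72599653 -421.71283561  951.75502692] [0.89862244 0.2558259  0.10143401 0.34167522] ['img', 'K', 'position', 'rotation']
top [[622.24273449   0.         321.25407881]
 [  0.         622.24273449 237.75260544]
 [  0.           0.           1.        ]] [ 355.44174671  -16.73910199 1481.36120875] [-0.69622432 -0.05004651  0.04652251  0.71456469] ['img', 'K', 'position', 'rotation']
wrist [[398.70600377   0.         321.69497343]
 [  0.         398.70600377 236.1424859 ]
 [  0.           0.           1.        ]] [ 246.68214992 -469.97399703  373.82822414] [ 0.81097946 -0.11603218  0.08196034 -0.56756616] ['img', 'K', 'position', 'rotation']
```

View pics/scene0.png

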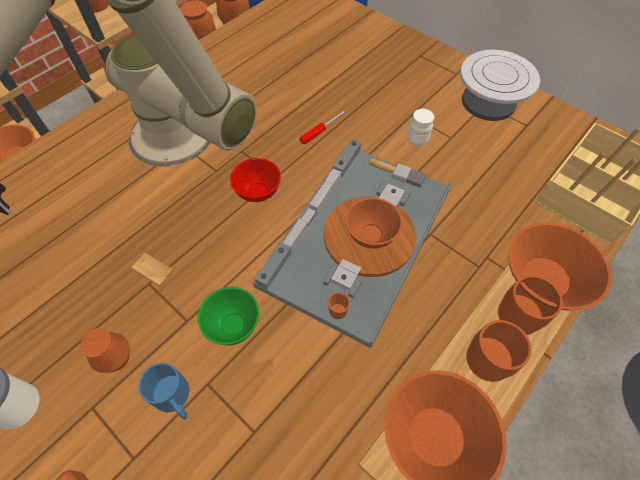

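View pics/top0.png

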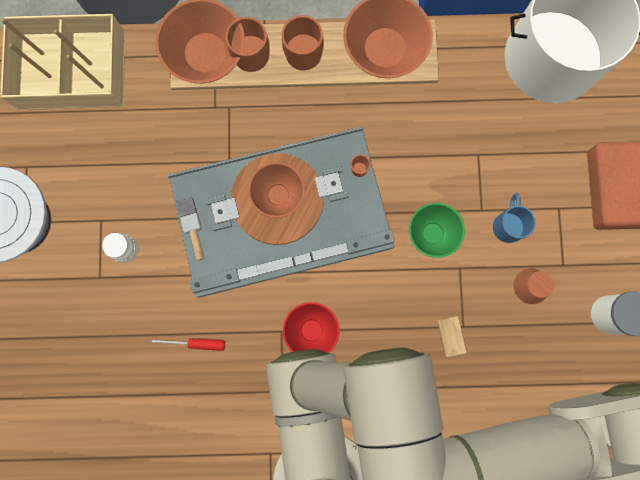

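The top view shows the carrier with its corners at about (168,177), (362,130), (394,243) and (196,296). The clay bowl is on the bat at (277,190). The red bowl (311,330) and green bowl (437,230) are look-alikes on the bench. The rail runs along the lower (robot) side from about (228,275) to (355,247). I'll enlarge it.

```bash
python3 - <<'E'
import cv2
a=cv2.imread("pics/top0.png")[225:305,180:400];cv2.imwrite("pics/c1.png",cv2.resize(a,None,fx=3.6,fy=3.6,interpolation=cv2.INTER_CUBIC))
a=cv2.imread("pics/scene0.png")[135:295,250:370];cv2.imwrite("pics/c2.png",cv2.resize(a,None,fx=3.6,fy=3.6,interpolation=cv2.INTER_CUBIC))
E
```

```text
(no output)
```

View pics/c1.png

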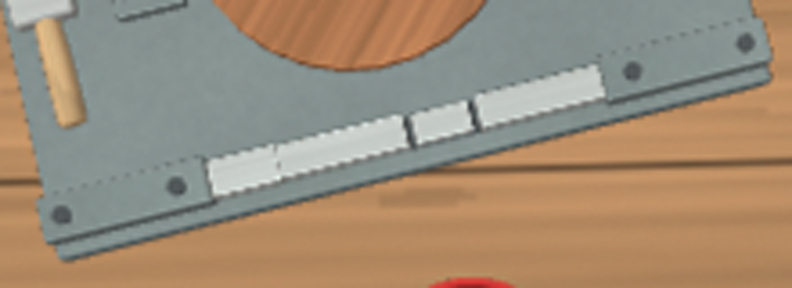

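View pics/c2.png

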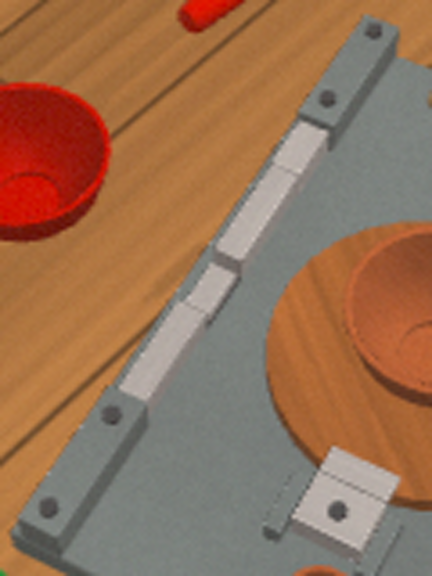

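The crop shows the landing at crop x 208–277, the run from 277 to 408, the notch with the catch from 408 to 478, and the rest of the rail up to 604. Next I'll measure these by mask and ray casting.

```bash
cat > h.py <<'E'
import numpy as np, cv2
from scipy.spatial.transform import Rotation as R
def ray(c,u,v):
    K=c["K"];d=np.array([(u-K[0,2])/K[0,0],-(v-K[1,2])/K[1,1],-1.])
    q=c["rotation"];return np.array(c["position"]),R.from_quat([q[1],q[2],q[3],q[0]]).apply(d)
def plane(c,u,v,z):
    p,d=ray(c,u,v);return p+d*(z-p[2])/d[2]
def proj(c,P):
    q=c["rotation"];x=R.from_quat([q[1],q[2],q[3],q[0]]).inv().apply(np.array(P)-c["position"])
    K=c["K"];return K[0,0]*x[0]/-x[2]+K[0,2],K[1,1]*(-x[1])/-x[2]+K[1,2]
E
python3 - <<'E'
from h import *
from station import read_camera
t=read_camera("top");im=t["img"]
g=im.min(axis=2);m=((g>165)).astype(np.uint8)
roi=np.zeros_like(m);roi[235:290,225:365]=1;m*=roi
n,l,s,c=cv2.connectedComponentsWithStats(m)
for i in range(1,n):
    if s[i,4]>20:
        k=np.argwhere(l==i)[:,::-1].astype(np.float32);r=cv2.minAreaRect(k);b=cv2.boxPoints(r)
        print(s[i],r)
        for z in (47,):
            W=np.array([plane(t,u,v,z)[:2] for u,v in b]);print(W.round(1).tolist(), W.mean(0).round(1))
# two-view: hand pixels
s=read_camera("scene")
for nm,(cx,cy) in dict(Lend=(211.5,178),seam=(278,160),n1=(408,132),n2=(476,116),Rend=(604,82)).items():
    P=plane(t,180+cx/3.6,225+cy/3.6,47);q=proj(s,P);print(nm,P.round(1),"scene crop px",((q[0]-250)*3.6,(q[1]-135)*3.6))
E
```

```text
[312 243  36  17 311] ((329.5294494628906, 251.11767578125), (8.731282234191895, 34.92512893676758), 75.96376037597656)
[[522.1, 11.3], [539.8, -67.9], [519.9, -72.2], [502.2, 6.8]] [521.  -30.5]
[294 253  17  12 132] ((302.2353210449219, 258.4411926269531), (8.246211051940918, 15.764815330505371), 75.96376037597656)
[[511.0, 53.1], [519.0, 17.5], [500.2, 13.3], [492.3, 48.9]] [505.6  33.2]
[238 257  55  22 521] ((264.9308776855469, 267.2388916015625), (9.922945976257324, 55.642417907714844), 75.17352294921875)
[[483.7, 185.1], [513.6, 60.1], [491.1, 54.6], [461.4, 179.4]] [487.4 119.8]
Lend [472.3 180.6  47. ] scene crop px (np.float64(308.9687029287991), np.float64(123.71103460305152))
seam [482.8 137.8  47. ] scene crop px (np.float64(281.16531760286193), np.float64(166.39825072883207))
n1 [498.6  53.9  47. ] scene crop px (np.float64(218.71708142507416), np.float64(250.88851748910506))
n2 [507.8  10.   47. ] scene crop px (np.float64(185.16985266398885), np.float64(298.28540571190183))
Rend [527.7 -73.   47. ] scene crop px (np.float64(121.05787755655247), np.float64(395.0224741724284))
```

The top view gives a rail length of 259.6 mm against the nominal 260, and the notch centre is about 129 mm from rail_left, which is within 90–190. I'll shut the gripper and travel at safe height to above the landing. The tool x axis is nearly along the rail already.

```bash
python3 -m jog '-0.0255 -0.0251 0 0;-0.0255 -0.0251 0 0;-0.0255 -0.0251 0 0;-0.0255 -0.0251 0 0;-0.0255 -0.0251 0 0;-0.0255 -0.0251 0 0;-0.0255 -0.0251 0 0;-0.0255 -0.0251 0 0;-0.0255 -0.0251 0 0;-0.0255 -0.0251 0 0' 0 40; python3 -m jog '-0.0255 -0.0251 0 0;-0.0255 -0.0251 0 0;-0.0255 -0.0251 0 0;-0.0255 -0.0251 0 0;-0.0255 -0.0251 0 0;-0.0255 -0.0251 0 0;-0.0255 -0.0251 0 0;-0.0255 -0.0251 0 0;-0.0255 -0.0251 0 0;-0.0255 -0.0251 0 0'; python3 -m jog '0 0 0.02 0.067;0 0 0.02 0.067;0 0 0.01 0;0 0 0 0;0 0 0 0'
cat > st.py <<'E'
from h import *
from station import *
o=get_obs();q=o["ee_rot"];r=R.from_quat([q[1],q[2],q[3],q[0]]).as_matrix()
u=np.array([.2134,-.977]);RL=np.array([477.1,158.6])
d=o["ee_pos"][:2]-RL
print("t",round(o["clock"],2),"pos",o["ee_pos"].round(1),"F",o["force"].round(2),"w",round(o["gripper_width"],1),"along",(d@u).round(1),"lat(back+)",(d@np.array([.977,.2134])).round(1))
print("x",r[:,0].round(3),"y",r[:,1].round(3),"z",r[:,2].round(3),"yawerr",round(np.arctan2(r[1,0],r[0,0])-np.arctan2(u[1],u[0]),3))
E
python3 st.py; python3 - <<'E'
from h import *
from station import read_camera
for n in("wrist","scene","top"):
    c=read_camera(n);cv2.imwrite(f"pics/{n}1.png",c["img"])
E
```

```text
clock: 1.08
ee_pos: [328.4, -166.3, 231.4]
ee_rot: [0.0, 0.819, -0.574, 0.0]
force: [0.4, -0.7, 0.4]
gripper_width: 0.2
clock: 1.92
ee_pos: [477.2, 159.4, 231.2]
ee_rot: [0.0, 0.819, -0.574, 0.0]
force: [1.1, -0.4, -0.3]
gripper_width: -0.1
clock: 2.33
ee_pos: [477.0, 157.2, 181.7]
ee_rot: [0.0, 0.779, -0.627, -0.0]
force: [0.4, -0.8, 0.5]
gripper_width: -0.1
t 2.33 pos [477.  157.2 181.7] F [ 0.45 -0.83  0.55] w -0.1 along 1.3 lat(back+) -0.4
x [ 0.214 -0.977 -0.   ] y [-0.977 -0.214  0.   ] z [-0.  0. -1.] yawerr 0.001
```

View pics/wrist1.png

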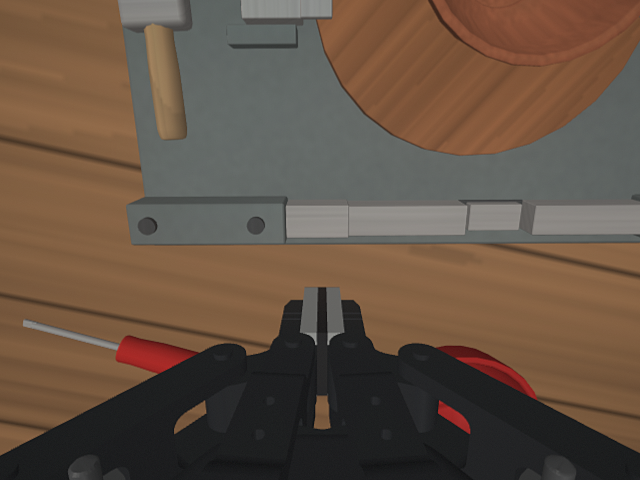

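The wrist view shows the landing between u≈286 and 349, the run up to the notch edge at u≈466, the catch from 469 to 522, and the far notch edge at about 533. The rail's top face is at v≈206–236. The shut fingertips are at (322,290). I'll cross-check this against the top view.

```bash
python3 - <<'E'
from h import *
from station import read_camera
w=read_camera("wrist")
u=np.array([.2134,-.977]);RL=np.array([477.1,158.6]);b=np.array([.977,.2134])
for nm,p,z in [("Lback",(286,205),48),("Lfront",(286,237),48),("seamB",(349,205),48),("seamF",(349,237),48),("n1B",(466,206),47),("n1F",(466,235),47),("n2B",(533,206),47),("n2F",(533,234),47),("c1",(470,218),38),("c2",(521,218),38)]:
    P=plane(w,*p,z);d=P[:2]-RL;print(nm,P.round(1),"along",round(d@u,1),"lat",round(d@b,1))
a=w["img"][190:250,270:640];cv2.imwrite("pics/c3.png",cv2.resize(a,None,fx=2.1,fy=2.1,interpolation=cv2.INTER_CUBIC))
E
```

```text
Lback [485.2 183.7  48. ] along -22.8 lat 13.2
Lfront [461.9 179.2  48. ] along -23.4 lat -10.4
seamB [494.7 140.   48. ] along 21.9 lat 13.3
seamF [471.7 134.5  48. ] along 22.4 lat -10.4
n1B [511.7  58.4  47. ] along 105.3 lat 12.4
n1F [491.2  51.6  47. ] along 107.5 lat -9.1
n2B [521.9  11.7  47. ] along 153.0 lat 12.4
n2F [502.3   4.3  47. ] along 156.1 lat -8.3
c1 [502.5  49.   38. ] along 112.5 lat 1.4
c2 [510.6  12.   38. ] along 150.4 lat 1.5
```

View pics/c3.png

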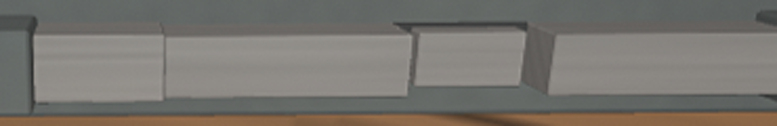

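The two views agree to within about 2 mm: landing 45 mm long and 24 mm wide, catch centre about 131 mm along, and a lateral offset of +1.5 mm. Now I'll descend on the landing, then approach in fine steps.

```bash
python3 -m jog '0 -0.002 0.02 0;0 0 0.02 0;0 0 0.02 0;0 0 0.02 0;0 0 0.02 0;0 0 0.015 0;0 0 0.01 0;0 0 0.002 0;0 0 0 0;0 0 0 0' 0 40; python3 st.py; python3 -m jog '0 0 0.001 0;0 0 0.001 0;0 0 0 0'; python3 st.py
```

```text
clock: 3.37
ee_pos: [479.5, 157.9, 55.3]
ee_rot: [-0.001, 0.779, -0.627, 0.001]
force: [-0.4, 0.7, -0.2]
gripper_width: 0.1
t 3.37 pos [479.5 157.9  55.3] F [-0.36  0.67 -0.24] w 0.1 along 1.2 lat(back+) 2.2
x [ 0.213 -0.977  0.   ] y [-0.977 -0.213 -0.002] z [ 0.002  0.    -1.   ] yawerr -0.0
clock: 3.62
ee_pos: [479.0, 157.9, 52.6]
ee_rot: [-0.0, 0.779, -0.627, 0.0]
force: [-0.8, 0.8, -0.2]
gripper_width: 0.0
t 3.62 pos [479.  157.9  52.6] F [-0.8   0.79 -0.23] w 0.0 along 1.1 lat(back+) 1.7
x [ 0.213 -0.977  0.   ] y [-0.977 -0.213 -0.001] z [ 0.001  0.    -1.   ] yawerr -0.0
```

```bash
for i in 1 2 ; do python3 -m jog '0 0 0.001 0;0 0 0 0;0 0 0 0' >/dev/null; python3 st.py|head -1; done; python3 -m jog '0 0 0.001 0;0 0 0 0;0 0 0 0' >/dev/null; python3 st.py|head -1
```

```text
t 3.87 pos [478.9 157.9  51.3] F [-0.44 -0.48 -0.75] w -0.0 along 1.1 lat(back+) 1.6
t 4.12 pos [478.8 157.9  50.2] F [-0.62 -0.21  0.15] w 0.1 along 1.0 lat(back+) 1.5
t 4.37 pos [478.8 157.9  49.2] F [-0.   -0.62  0.01] w -0.1 along 1.0 lat(back+) 1.5
```

```bash
python3 -m jog '0 0 0.0005 0;0 0 0 0;0 0 0 0' >/dev/null; python3 st.py|head -1; python3 -m jog '0 0 0.0005 0;0 0 0 0;0 0 0 0' >/dev/null; python3 st.py|head -1;python3 -m jog '0 0 0.0003 0;0 0 0 0;0 0 0 0' >/dev/null; python3 st.py|head -1
```

```text
t 4.62 pos [478.8 157.9  48.8] F [ 0.3   0.21 -0.06] w -0.4 along 1.0 lat(back+) 1.5
t 4.87 pos [478.8 157.9  48.3] F [0.89 0.73 0.09] w 0.1 along 1.1 lat(back+) 1.5
t 5.12 pos [478.9 157.9  48.1] F [ 0.05 -0.07  1.55] w 0.2 along 1.1 lat(back+) 1.6
```

```bash
python3 -m jog '0 0 0.0003 0;0 0 0 0;0 0 0 0' >/dev/null; python3 st.py|head -1; python3 -m jog '0 0 0.0003 0;0 0 0 0;0 0 0 0' >/dev/null; python3 st.py|head -1
```

```text
t 5.37 pos [478.9 157.9  48.1] F [-1.91  0.06  4.64] w -0.2 along 1.1 lat(back+) 1.6
t 5.62 pos [478.9 157.9  48. ] F [-3.48 -0.3   9.75] w -0.0 along 1.1 lat(back+) 1.6
```

The landing carries about 10 N at z=48.0, as expected. Now I'll slide right, off the landing.

```bash
python3 -m jog '0.003 0 0 0;0.004 0 0 0;0.004 0 0 0;0.004 0 0 0;0 0 0 0' >/dev/null; python3 st.py|head -1; python3 -m jog '0.004 0 0 0;0.004 0 0 0;0.004 0 0 0;0.004 0 0 0;0.004 0 0 0;0 0 0 0' >/dev/null; python3 st.py|head -1;  python3 -m jog '0.004 0 0 0;0.004 0 0 0;0.004 0 0 0;0 0 0 0;0 0 0 0'>/dev/null; python3 st.py|head -1
```

```text
t 6.03 pos [482.6 143.3  48. ] F [-0.56  0.53  5.9 ] w 0.2 along 16.2 lat(back+) 2.1
t 6.53 pos [486.4 123.   47.2] F [-0.16  0.48 -0.57] w -0.1 along 36.8 lat(back+) 1.5
t 6.95 pos [488.9 111.7  47.4] F [-0.34 -0.79  0.72] w -0.0 along 48.3 lat(back+) 1.5
```

```bash
python3 -m jog '0.004 0 0.0004 0;0 0 0 0;0 0 0 0' >/dev/null; python3 st.py|head -1; python3 -m jog '0.003 0 0.0003 0;0 0 0 0;0 0 0 0' >/dev/null; python3 st.py|head -1;  python3 -m jog '0.003 0 0.0003 0;0 0 0 0;0 0 0 0'>/dev/null; python3 st.py|head -1
```

```text
t 7.2 pos [489.9 107.9  47.1] F [ 1.   -0.06  1.92] w -0.1 along 52.3 lat(back+) 1.7
t 7.45 pos [490.6 105.2  47.1] F [0.79 2.8  5.97] w 0.1 along 55.0 lat(back+) 1.8
t 7.7 pos [491.3 102.6  47. ] F [-2.04  3.97  7.91] w -0.1 along 57.7 lat(back+) 2.0
```

8 N on the rail run at z=47.0, well clear of the landing. I'll continue the slide to the notch.

```bash
python3 -m jog '0.004 0 0 0;0.004 0 0 0;0.004 0 0 0;0.004 0 0 0;0.004 0 0 0;0.004 0 0 0;0.004 0 0 0;0.004 0 0 0' >/dev/null; python3 st.py|head -1; python3 -m jog '0.004 0 0 0;0.004 0 0 0;0.004 0 0 0;0.004 0 0 0;0.004 0 0 0;0 0 0 0' >/dev/null; python3 st.py|head -1;  python3 -m jog '0.004 0 0 0;0.004 0 0 0;0.004 0 0 0;0.004 0 0 0;0.003 0 0 0;0 0 0 0;0 0 0 0'>/dev/null; python3 st.py; python3 - <<'E'
from station import read_camera
import cv2
cv2.imwrite("pics/wrist2.png",read_camera("wrist")["img"])
E
```

```text
t 8.37 pos [498.1  71.5  47. ] F [-0.36  5.87  8.38] w 0.2 along 89.6 lat(back+) 1.9
t 8.87 pos [502.5  51.2  46.9] F [-0.68  1.87  6.94] w 0.1 along 110.3 lat(back+) 1.9
t 9.45 pos [506.1  32.6  46.3] F [-0.76  0.29  0.14] w -0.1 along 129.3 lat(back+) 1.4
x [ 0.213 -0.977 -0.   ] y [-0.977 -0.213  0.   ] z [-0.  0. -1.] yawerr -0.001
```

View pics/wrist2.png

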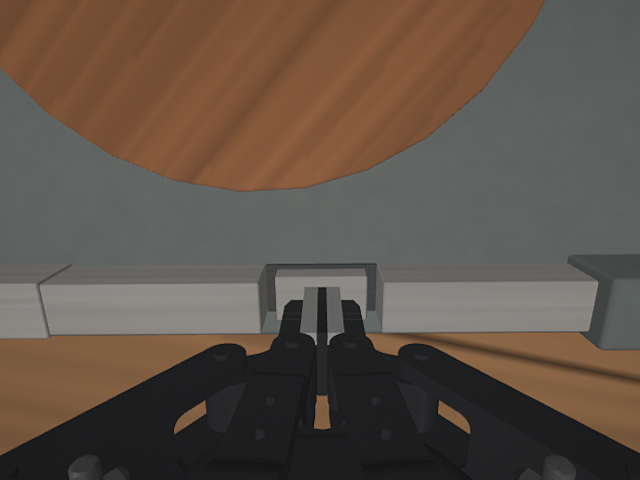

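The wrist view shows the shut fingertips (centre u≈322) centred in the notch (u 262–382) over the catch (277–367). The force dropped to 0 and z to 46.3, so the tip has found the notch. Next I'll press down gently.

```bash
python3 -m jog '0 0 0.002 0;0 0 0.002 0;0 0 0.002 0;0 0 0.001 0;0 0 0 0;0 0 0 0' >/dev/null; python3 st.py|head -1; for i in 1; do python3 -m jog '0 0 0.001 0;0 0 0.001 0;0 0 0 0;0 0 0 0' >/dev/null; python3 st.py|head -1; done;  python3 -m jog '0 0 0.001 0;0 0 0.001 0;0 0 0 0;0 0 0 0'>/dev/null; python3 st.py|head -1;python3 -m jog '0 0 0.001 0;0 0 0.001 0;0 0 0 0;0 0 0 0'>/dev/null; python3 st.py|head -1
```

```text
t 10.0 pos [506.1  32.9  39.3] F [0.29 0.31 0.23] w 0.4 along 129.0 lat(back+) 1.5
t 10.33 pos [506.2  32.8  37.6] F [-0.3  -0.68  2.63] w 0.2 along 129.1 lat(back+) 1.6
t 10.67 pos [506.2  32.8  35.5] F [-0.08 -0.08  3.43] w -0.3 along 129.1 lat(back+) 1.6
t 11.0 pos [506.3  32.8  33.4] F [-0.44  0.28  4.83] w 0.1 along 129.1 lat(back+) 1.6
```

```bash
python3 -m jog '0 0 0.001 0;0 0 0.001 0;0 0 0 0;0 0 0 0' >/dev/null; python3 st.py|head -1; python3 -m jog '0 0 0.0008 0;0 0 0.0004 0;0 0 0 0;0 0 0 0' >/dev/null; python3 st.py|head -1;  python3 -m jog '0 0 0.0005 0;0 0 0 0;0 0 0 0'>/dev/null; python3 st.py|head -1
```

```text
t 11.33 pos [506.3  32.8  31.5] F [0.67 0.81 6.49] w -0.0 along 129.1 lat(back+) 1.6
t 11.67 pos [506.2  32.8  30.3] F [-0.52 -0.18  6.21] w 0.0 along 129.1 lat(back+) 1.6
t 11.92 pos [506.3  32.8  30. ] F [-1.25  0.14  7.71] w 0.3 along 129.1 lat(back+) 1.7
```

```bash
python3 -m jog '0 0 0.0003 0;0 0 0 0;0 0 0 0;0 0 0 0' >/dev/null; python3 st.py|head -1; python3 -m jog '0 0 0 0;0 0 0 0;0 0 0 0;0 0 0 0;0 0 0 0;0 0 0 0'>/dev/null; python3 st.py|head -1; python3 - <<'E'
from station import read_camera
import cv2,numpy as np
a=read_camera("top")["img"];b=cv2.imread("pics/top0.png")
cv2.imwrite("pics/c5.png",cv2.resize(np.vstack([b[120:240,160:400],a[120:240,160:400]]),None,fx=2.4,fy=2.4,interpolation=cv2.INTER_CUBIC))
cv2.imwrite("pics/scene5.png",read_camera("scene")["img"])
E
```

```text
t 12.25 pos [506.3  32.8  30. ] F [-2.71  1.34 11.  ] w 0.0 along 129.1 lat(back+) 1.7
t 12.75 pos [506.3  32.8  30. ] F [-2.53  1.07 12.02] w -0.1 along 129.1 lat(back+) 1.7
```

View pics/c5.png

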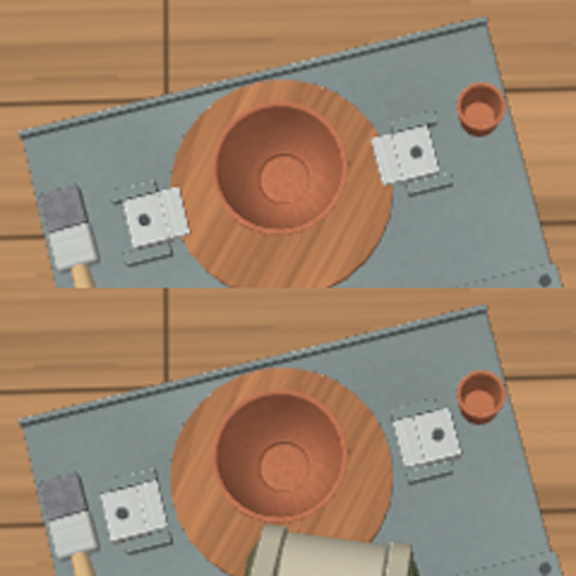

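View pics/scene5.png

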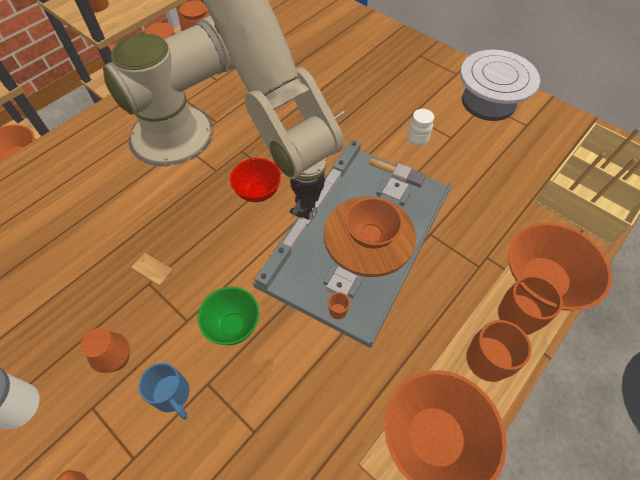

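Both dogs have moved outward, clear of the bat's rim: the crop holes went from (144,220) to (122,514−288) and from (416,152) to (438,435−288). That is about 23 crop px each, or roughly 21 mm. The bowl, bat, cup and brush are unmoved. The hold is steady at about 12 N with z=30.0 at the hard stop, so I'm handing in.

```bash
python3 -c "
from station import finish_job
print(finish_job())"; python3 st.py|head -1
```

```text
the job is handed in; nothing more can be done
None
the job is handed in; nothing more can be done
```

I unlocked the bat and handed the job in at about 13 s with the catch held down. finish_job reports no verdict, so the result rests on my own checks.

- **Landing:** with the gripper shut, I touched the landing at z = 48.0 mm with up to 10 N.
- **Rail:** I slid right and off the landing, pressing on the rail run at z = 47.0 mm with about 8 N. At the notch, about 129 mm from rail_left, the force dropped to 0.
- **Catch:** I pressed it to its hard stop at z = 30.0 mm, 17 mm below the rail's top.

**Last checks:** the push held steady at about 12 N. The top view showed both dogs drawn back about 21 mm, clear of the bat's rim. The bat, bowl, cup and brush showed no visible shift in the top view. I saw no change in the jar, mug, rib or vase in the scene view, but did not measure them. The arm partly hid the screwdriver there, so its position was not checked at the end.

**Disagreement:** my early by-eye reading of the scene view put the rail several mm off the top-view estimate. The wrist view agreed with the top view to within about 2 mm, and the contact heights matched the nominal ones, so I relied on those.

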